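# Zero the light gauge and hold the long cell in its beam

### The arm

A 6-joint arm with a two-finger parallel gripper is mounted at the origin on the work surface. World frame = base frame: x ahead of the robot, y to its left, z up, the work surface at z = 0. Lengths are in m, angles in degrees, forces in N, time in s.
With the tool pointing down it reaches from about 0.25 to 0.725 m from the base axis. Payload 9.7 kg.
Tool frame: the origin (TCP) lies at the very end of the fingers, on their centre line; the grasp point (between the pads) lies 19 mm behind it; x points along the fingers, y is the direction in which the jaws open and shut, and the axes are right-handed (so a half turn about x gives the same grasp; the last joint's range is limited). The gripper opens to 85 mm and grips with 20 to 120 N. Pads are 22 mm wide; open, the fingers measure 114 mm over their backs; the gripper's body (76 mm by 85 mm) begins 54 mm behind the grasp point. The pads swing forward as they close: fully open they stand 13 mm farther back than shut.
Start: joints at [73.625, 4.979, 10.078, 95.1, 0, 90], TCP at [0.155, 0.528, 0.231] pointing down, gripper open.
Joint ranges: [-179.16, 179.16], [-48.56, 103.87], [-65.8, 70.77], [-126.05, 130.52], [-82.76, 87.17], [-180, 180]. Speed limits (degrees/s): [127.2, 127.2, 147.25, 180, 180, 180].

### API

Orientations are given as [roll, pitch, yaw] about the fixed x, y, z axes, in that order (R = Rz(yaw) Ry(pitch) Rx(roll)).
In Python, from workcell import get_obs, cams, bot gives the robot as it stands.
- The arm moves only by the tool apply_moves, never from a script. Its argument "rows" is a list that holds one entry, the list of rows, each a list of 7 numbers: the shift along the tool's x, y, z in mm, then the turn, a rotation vector about the tool's x, y, z in rad, then the opening, from 0 (shut) to 1 (fully open). A call has 1 to 20 rows; each row is the pose to reach, as a shift and turn from the pose measured when the call began, along the tool's axes at that moment; what a row does not reach only later rows make up. A row lasts 1/10 s, in which the tool goes at most 50 mm and 8.59 degrees, less where a joint would pass 70% of its speed; a pose out of reach is approached as far as the arm can. A call with a gripper value outside its range is refused whole. The fingers move at their own pace and stop on an object; "newtons" is the grip in N (left out, the last holds). Time passes only in rows, so rows that repeat a pose let the fingers close. It gives the time, the measured TCP pose, the force and the opening at its end, in the units of the state.
- get_obs(): the state, without advancing time (a new reading comes with each control period).
- cams.camera(name): name is "scene" or "top" or "wrist"; returns a dict with "pixels" (400x640x3 uint8, red, green, blue), "range_z" (400x640 float32, m along the optical axis (not along the pixel's ray), 0 where there is no reading), "fx", "fy", "cx", "cy" (pixels), "eye" and "attitude" of the camera in the world. Camera axes: x right, y up, looking along -z (the intrinsics and any distortion apply to the point x, -y, -z); pixel columns grow to the right and rows downward; lengths in m; the calibration is good to about 2 mm. A picture is of the moment at which its call begins.
- bot.job_done(): hands the job in, once; it reports no verdict.
Trained networks look in a picture, given as the dict that the camera call returned (one of the last four; its "shot" number tells which), for a name from the list of things; names that differ only in an ending like _2 or _b are one class to them, and where a whole thing is asked for, a point or a joint stands for the part that bears it (a point fixed in the world has none). Each returns a list of dicts, best first, with "confidence" (0 to 1); they miss things now and then, are a little off and sometimes report something else, mostly with a low value. They report only what shows in the picture. A call takes as long as a camera call. They do not tell look-alikes from the thing itself.
- cams.find_in(label, picture): "at" ([x, y, z] in m, in world coordinates, good to about 4 mm: the middle of the surface that is visible of it).
The state is a dict: "time": time; "q": joint angles; "qd": joint speeds; "joint_efforts": joint torques, N m; "ee_pos": TCP position; "tcp_rot": TCP orientation; "wrist_force": force on the tool from outside, world axes, zero at the start; "torque": the same for the moment, N m; "opening": finger opening in m.
Only numpy, scipy, OpenCV 4.12 (cv2) and the standard library are available. Lean on these libraries where they do the work, as an engineer would, in place of code of your own. Each camera call takes 0.05 s, during which the arm holds its last target.

### The job

Zero the bench light gauge with nothing in its light path: press the spring plunger on top of the sensor head right down to its stop, keep it down for at least a second, and let it come back up. Then take the longest of the three glass cells out of the rack, gripping it only by its two frosted broad sides and never touching its clear end faces, and hold it upright in the middle of the gap between lamp and sensor, square to the beam and centred on it, so that the light goes in through one clear end and out through the other, without touching the gauge with the cell. Finish while still holding the cell there in the gripper, and leave everything else where it is.

Things in the scene. Friction and masses are not known exactly. Their poses are not given: they have to be found in the camera images.
- light_path (a point): Middle of the gauge's light path: on the beam, half-way between lamp and sensor, 80 mm above the bench. The beam runs level along this point's y axis, +y from lamp to sensor; z up. The lamp's lens face is 40 mm to the -y side, the sensor's snout face 40 mm to the +y side: an open gap of 80 mm with only the rail (40 mm wide, its top 25 mm above the bench) below.
- gauge: The fixed open-path light gauge (no sample holder: samples are held in its gap): aluminium rail 342 mm long (y), feet 64 mm wide (x), with two heads on posts, a round black finned lamp head at -y (46 mm across, top 103 mm above the bench) and a square black sensor head at +y (44 mm wide, top 102 mm). Origin on the bench straight below light_path, same axes.
- plunger_top (a point): Centre of the top of the spring plunger (dark shutter) on top of the sensor head: a black mushroom head 24 mm across, 9 mm thick, on a steel stem; its top is about 132 mm above the bench when up, 80 mm to the +y side of light_path. It is pushed straight down.
- plunger (a joint): Travel of the plunger: 0 = up, 0.010 m = down at its stop. The spring needs about 2 N to start and 7 N at the stop, and lifts it up again when let go.
- cell_center (a point): Centre, half-way up, of the longest glass cell: an empty open-topped cuvette 32.5 mm long (x), 12.5 mm wide (y), 45 mm tall (z, up), about 25 g. Its broad sides (facing +y, -y) are frosted, its narrow ends (+x, -x) clear. It stands 13 mm deep, with 1 mm play, in any one of the rack's wells: centre 29.5 mm, top 52 mm above the bench, 32 mm of it free above the rack.
- cell_frosted: The two frosted broad sides of that cell, glass plates 32.5 x 45 mm, 2 mm thick, facing its y axis; origin at the cell's centre, same axes.
- cell_clear: The two clear end windows of that cell, 8.5 mm wide between the frosted plates, facing its x axis; origin at the cell's centre, same axes.
- rack: Grey printed rack, fixed, a block 200 mm long (x), 42 mm wide (y) and 20 mm tall (z), origin at the centre of its underside; three equal wells in a row along x at -62, 0 and +62 mm, 13 mm deep, 34.5 x 14.5 mm, so that the cells stand end to end along x with free space at both broad sides.
- cell_20: Bystander: a shorter glass cell of the same kind, 22.5 mm long, 12.5 mm wide, 45 mm tall, in another well; origin at the centre of its underside.
- cell_10: Bystander: the shortest cell, 12.5 mm square, 45 mm tall, in another well; origin at the centre of its underside.
- tweezers: Bystander: steel tweezers lying along the rack on one side of it, 130 mm long, 15 mm wide, 6 mm tall; origin at the middle of the underside.
- lens_cap: Bystander: the lamp's black round lens cap lying beside the gauge, 42 mm across, 12 mm tall; origin under its centre.
- driver: Bystander: a screwdriver with black handle lying near the right edge of the working area, seen from the robot; about 200 mm long.
- tape: Bystander: a roll of white masking tape lying flat, 100 mm across, 25 mm tall; origin under its centre.
- glue: Bystander: a small white bottle with a red cap, 34 mm across, 95 mm tall; origin under its centre.
- bracket: Bystander: a grey printed angle bracket, 50 x 36 x 40 mm; origin under its centre.
Not all that is in view belongs to the job. Of the things shaped like the rack, the grey one is meant.

How it is judged:
By the outcome, as a careful person would: the job done as asked, in the order asked, and still so for the second after the job is handed in, while the arm keeps its last pose, push and grip.
It also fails if it takes over 53 s, if anything falls off the work surface, if the arm or the gripper's body presses on something with over 40 N, if the wrist force passes 120 N, or if a joint passes its speed limit or range.

## Working session

There is one attempt and no reset: what is moved stays moved. The work goes in short steps, Python scripts to look and compute and a tool call to move; the robot and the scene stay as the last step left them, time stands still between calls to the robot, and variables do not carry over. Pictures are saved under pics/ and viewed, and the job is handed in when it is done.

Besides the shell and the picture viewer there is one more tool, called as name(argument=value, ...) on one line, values as JSON. apply_moves: Moves the arm, as the interface text tells. Its arguments: {"type":"object","properties":{"rows":{"type":"array"},"newtons":{"type":"number"}},"required":["rows"]}

```bash
ls; mkdir -p pics
cat > h.py <<'E'
import numpy as np, cv2
from scipy.spatial.transform import Rotation as R
from workcell import get_obs, cams, bot
def save(p,n,crop=None,s=1):
    im=p["pixels"][:,:,::-1]
    if crop: im=im[crop[1]:crop[3],crop[0]:crop[2]]
    if s!=1: im=cv2.resize(im,None,fx=s,fy=s,interpolation=cv2.INTER_CUBIC)
    cv2.imwrite("pics/"+n+".png",im)
E
python3 - <<'E'
from h import *
o=get_obs();print(o)
for n in ["scene","top"]:
    p=cams.camera(n);save(p,n+"0")
    print(n,{k:v for k,v in p.items() if k not in("pixels","range_z")})
    for l in ["gauge","plunger_top","cell_center","rack","cell_20","cell_10","tweezers","lens_cap","glue","bracket","tape","driver"]:
        print(l,[(np.round(d["at"],3).tolist(),round(d["confidence"],2)) for d in cams.find_in(l,p)[:4]])
E
```

```text
pics
{'time': 0.0, 'q': array([7.36262414e+01, 5.01081532e+00, 1.00337956e+01, 9.50994511e+01,
       2.00955371e-04, 9.00011448e+01]), 'qd': array([-0.03824054,  0.04824425, -0.0817961 , -0.02468481, -0.06564795,
       -0.04835962]), 'joint_efforts': array([ 7.97287612e-04, -5.20380557e+01,  4.64818418e+01,  1.59802608e-02,
       -3.08315839e-05, -1.93292107e-05]), 'ee_pos': array([0.1549795 , 0.52747052, 0.23057991]), 'tcp_rot': array([ -90.14942072,   89.92352898, -106.52432428]), 'wrist_force': array([ 0.28519587, -0.44367691, -0.48029782]), 'torque': array([-0.07271543, -0.0025439 , -0.07039156]), 'opening': 0.08554623686813184}
scene {'fx': 373.02087586354594, 'fy': 373.02087586354594, 'cx': 321.81708309867366, 'cy': 193.1910853701743, 'eye': array([1.03401542, 0.55726576, 0.66900013]), 'attitude': array([ 52.49288869,  -0.19817919, 139.71804071]), 'shot': 1}
gauge [([0.501, 0.234, 0.027], 0.68)]
plunger_top []
cell_center [([0.555, -0.106, 0.039], 0.68)]
rack [([0.357, -0.221, 0.017], 0.79)]
cell_20 [([0.558, -0.166, 0.036], 0.52)]
cell_10 [([0.558, -0.166, 0.036], 0.52)]
tw
[... 197 characters left out ...]
ver [([0.476, -0.423, 0.015], 0.51)]
top {'fx': 376.2808319175284, 'fy': 376.2808319175284, 'cx': 313.7670415004384, 'cy': 203.52538782154738, 'eye': array([ 0.46374111, -0.00415145,  1.3245724 ]), 'attitude': array([  3.74661619,   0.98138748, -89.24422572]), 'shot': 2}
gauge []
plunger_top [([0.478, 0.276, 0.13], 0.53)]
cell_center [([0.481, 0.273, 0.13], 0.54)]
rack [([0.552, -0.173, 0.022], 0.74), ([0.496, 0.194, 0.024], 0.74), ([0.348, -0.231, 0.019], 0.71)]
cell_20 []
cell_10 []
tweezers []
lens_cap []
glue []
bracket [([0.536, 0.445, 0.001], 0.61), ([0.48, 0.268, 0.132], 0.39)]
tape [([0.751, -0.067, 0.022], 0.75)]
driver [([0.472, -0.426, 0.021], 0.65), ([0.477, 0.274, 0.129], 0.52)]
```

View pics/scene0.png

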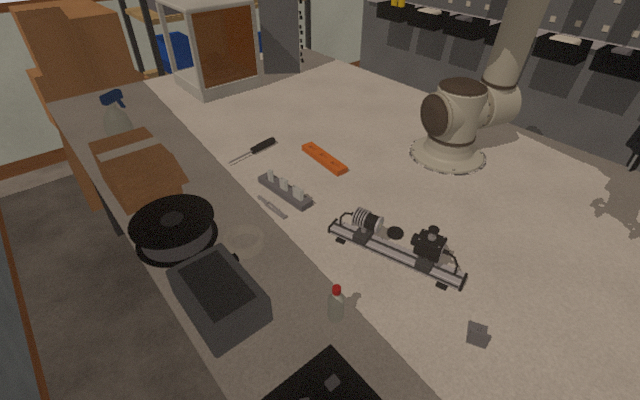

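View pics/top0.png

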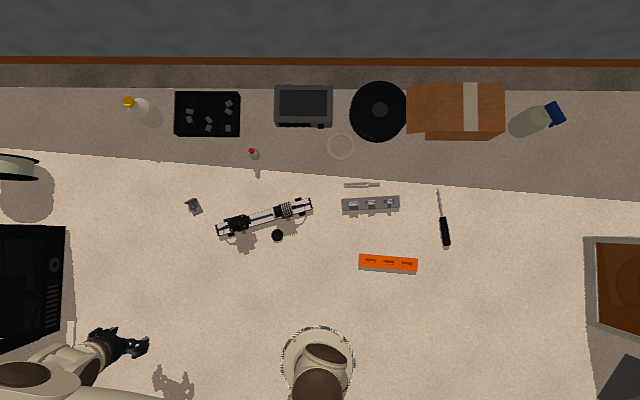

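The scene image shows the grey rack around (286,190) with three cells, the orange decoy at (325,158), and the gauge from (335,228) to (460,280) with the plunger at about (432,231). Next I'll zoom in to measure.

Run:
```python
from h import *
p=cams.camera("top");np.savez("top.npz",**{k:np.array(v) for k,v in p.items()})
save(p,"topg",(205,185,325,250),6); save(p,"topr",(330,170,420,225),8)
p=cams.camera("scene");np.savez("scene.npz",**{k:np.array(v) for k,v in p.items()})
save(p,"scr",(240,160,340,235),8);save(p,"scg",(320,195,480,300),5)
```

```text
(no output)
```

View pics/topg.png

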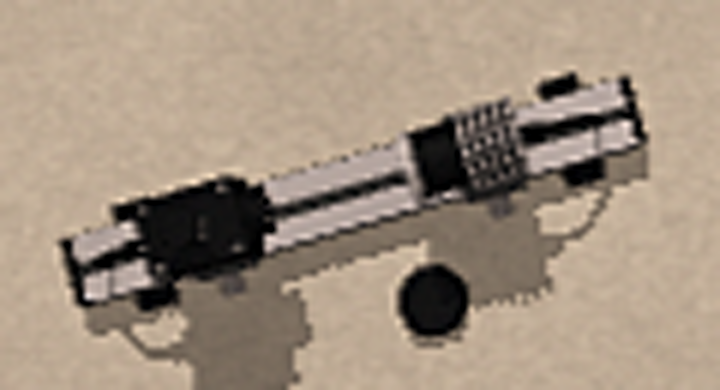

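View pics/topr.png

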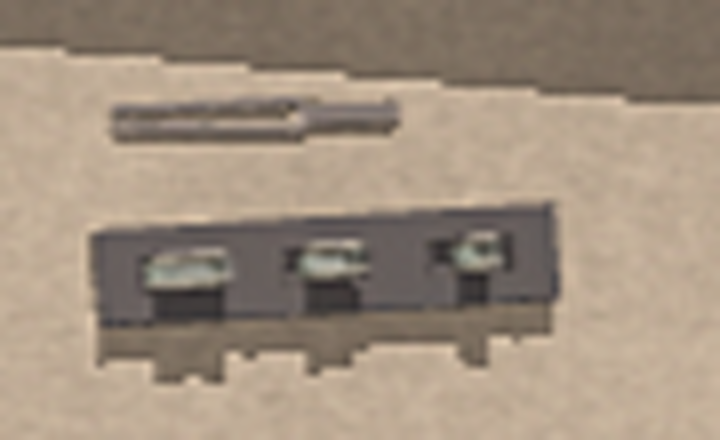

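View pics/scr.png

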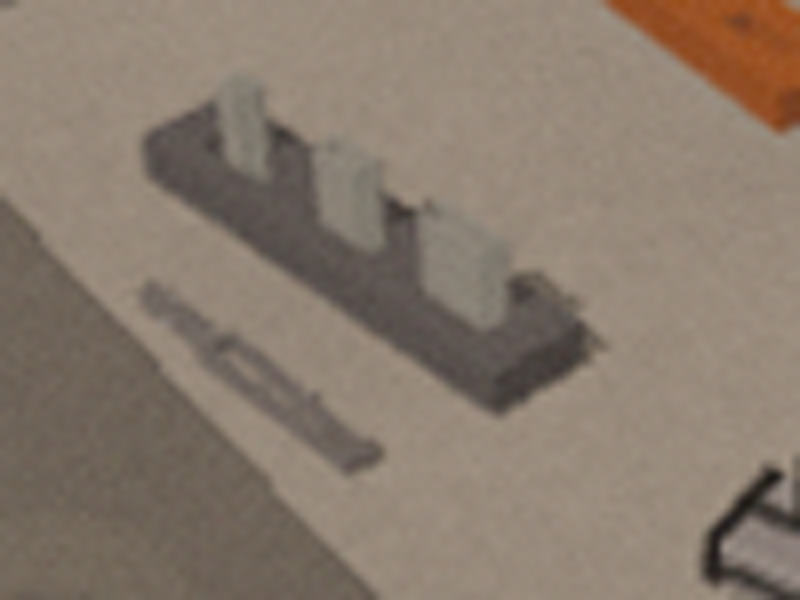

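View pics/scg.png

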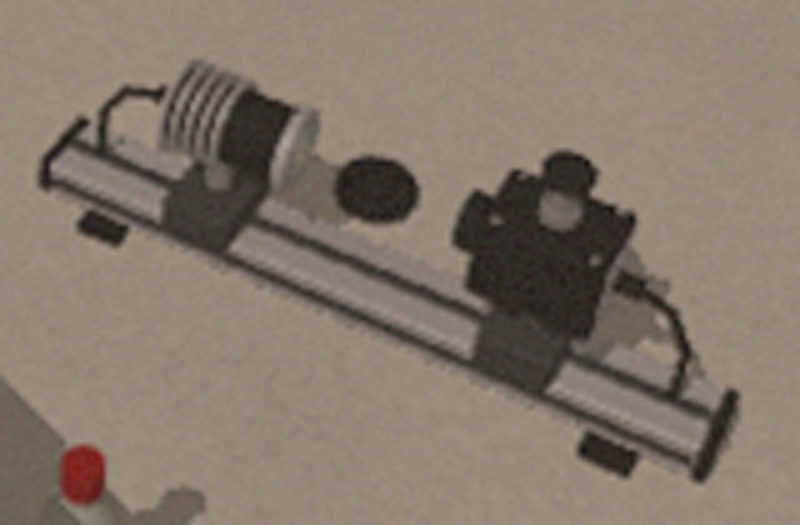

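```bash
cat >> h.py <<'E'
def cloud(p):
    z=np.asarray(p["range_z"],float);v,u=np.indices(z.shape)
    c=np.stack([(u-p["cx"])/p["fx"]*z,-(v-p["cy"])/p["fy"]*z,-z],-1)
    w=c@R.from_euler("xyz",np.asarray(p["attitude"],float),degrees=True).as_matrix().T+p["eye"]
    w[z<=0]=np.nan
    return w
def proj(p,X):
    c=(np.atleast_2d(X)-p["eye"])@R.from_euler("xyz",np.asarray(p["attitude"],float),degrees=True).as_matrix()
    return np.stack([p["cx"]+p["fx"]*c[:,0]/-c[:,2],p["cy"]-p["fy"]*c[:,1]/-c[:,2]],-1)
E
python3 - <<'E'
from h import *
for n in ["top","scene"]:
    p=dict(np.load(n+".npz"));w=cloud(p).reshape(-1,3);w=w[~np.isnan(w[:,0])]
    def sel(x0,x1,y0,y1,z0,z1): 
        return w[(w[:,0]>x0)&(w[:,0]<x1)&(w[:,1]>y0)&(w[:,1]<y1)&(w[:,2]>z0)&(w[:,2]<z1)]
    t=sel(.2,.6,-.3,.4,-.02,.01);print(n,"table z",np.median(t[:,2]))
    r=sel(.48,.62,-.3,-.04,.012,.027);print("rack",len(r),np.median(r[:,2]),cv2.minAreaRect(r[:,:2].astype(np.float32)))
    for nm,(a,b) in dict(rack=((.48,.62,-.3,-.04,.012,.027),0)).items(): pass
    c=sel(.5,.62,-.3,-.05,.045,.06)
    for k in c: print("  cell",np.round(k,3)) if n=="x" else 0
    if len(c): print("celltop",len(c),cv2.minAreaRect(c[:,:2].astype(np.float32)),np.round(c[:,1].min(),3))
    g=sel(.40,.60,.05,.40,.018,.032);print("rail",len(g),np.median(g[:,2]),cv2.minAreaRect(g[:,:2].astype(np.float32)))
    m=sel(.40,.60,.05,.40,.122,.142);print("plunger",len(m),m.mean(0),m[:,2].max(),cv2.minAreaRect(m[:,:2].astype(np.float32)))
    h=sel(.40,.60,.05,.40,.092,.108);print("heads",len(h))
    for s in (h[h[:,1]>.21],h[h[:,1]<=.21]):
        if len(s)>3: print(s.mean(0),cv2.minAreaRect(s[:,:2].astype(np.float32)))
E
```

```text
top table z 0.0011174661391737395
rack 598 0.020714337809286776 ((0.5767377614974976, -0.17499130964279175), (0.0865916833281517, 0.2003946304321289), 4.107921600341797)
celltop 29 ((0.5551249384880066, -0.17162515223026276), (0.012637675739824772, 0.14339959621429443), 5.061538219451904) -0.243
rail 559 0.025810926975443405 ((0.46889302134513855, 0.19344626367092133), (0.10473714768886566, 0.32341670989990234), 16.801231384277344)
plunger 45 [0.47826625 0.26970514 0.13238862] 0.13997749370915735 ((0.47810500860214233, 0.27049580216407776), (0.020442266017198563, 0.022308753803372383), 89.80039978027344)
heads 404
[0.47884291 0.26498078 0.10185677] ((0.4797374904155731, 0.2651100158691406), (0.04394518584012985, 0.06916999071836472), 16.780954360961914)
[0.52236561 0.1226774  0.09855965] ((0.5219921469688416, 0.12427136301994324), (0.03912943974137306, 0.06398680061101913), 16.49529266357422)
scene table z 0.0004948773319953803
rack 554 0.019939691958568095 ((0.5553239583969116, -0.17674973607063293), (0.04437963292002678, 0.20338059961795807), 3.9081289768218994)
celltop 107 ((0.5553533434867859, -0.1710713803768158), (0.01546788215637207, 0.1481318324804306), 3.5433907508850098) -0.245
rail 1573 0.025307186754798705 ((0.5008492469787598, 0.2009316086769104), (0.05032697319984436, 0.3248412609100342), 17.40008544921875)
plunger 81 [0.48085635 0.27001513 0.13075424] 0.13394297157662804 ((0.47946304082870483, 0.2692984342575073), (0.02106909453868866, 0.021469702944159508), 52.768226623535156)
heads 724
[0.4843796  0.27142568 0.10081357] ((0.48036351799964905, 0.2644164264202118), (0.046192530542612076, 0.06983111053705215), 17.556604385375977)
[0.52760315 0.12317208 0.09794683] ((0.524455726146698, 0.12382647395133972), (0.037487443536520004, 0.0652199313044548), 17.13477897644043)
```

```bash
cat >> h.py <<'E'
def pose():
    o=get_obs();return np.array(o["ee_pos"]),R.from_euler("xyz",o["tcp_rot"],degrees=True),o
def goal(xyz,jaw):
    """tool shift mm / rotvec for tcp at xyz, pointing down, tool y at heading jaw deg"""
    P,Q,o=pose()
    x=np.array([0,0,-1.]);y=np.array([np.cos(np.radians(jaw)),np.sin(np.radians(jaw)),0]);z=np.cross(x,y)
    T=R.from_matrix(np.stack([x,y,z],1))
    s=Q.inv().apply(np.array(xyz)-P)*1000; r=(Q.inv()*T).as_rotvec()
    print("goal",np.round(xyz,4),jaw,"shift",np.round(s,1),"rot",np.round(r,4))
E
python3 - <<'E'
from h import *
P,Q,o=pose();print(P,Q.as_matrix().round(3))
for j in (17,197): goal((.479,.270,.20),j)
p=cams.camera("wrist");save(p,"w0");print({k:v for k,v in p.items() if k not in("pixels","range_z")})
c=R.from_euler("xyz",p["attitude"],degrees=True)
print("cam in tool",Q.inv().apply(p["eye"]-P),(Q.inv()*c).as_matrix().round(3))
E
```

```text
[0.15505139 0.52770335 0.23128479] [[-0.     0.282  0.959]
 [ 0.     0.959 -0.282]
 [-1.     0.    -0.   ]]
goal [0.479 0.27  0.2  ] 17 shift [  31.3 -155.9  383.5] rot [ 0.9883 -0.     -0.    ]
goal [0.479 0.27  0.2  ] 197 shift [  31.3 -155.9  383.5] rot [-2.1533  0.     -0.    ]
{'fx': 330.7683217287223, 'fy': 330.7683217287223, 'cx': 319.82518099875335, 'cy': 198.48405031312677, 'eye': array([0.07983622, 0.54858159, 0.37423237]), 'attitude': array([-17.77623492,  -0.08044278,  73.59317779]), 'shot': 5}
cam in tool [-0.14294619 -0.00116889 -0.07805289] [[-0.001  0.305 -0.952]
 [ 1.     0.001 -0.001]
 [ 0.001 -0.952 -0.305]]
```

View pics/w0.png

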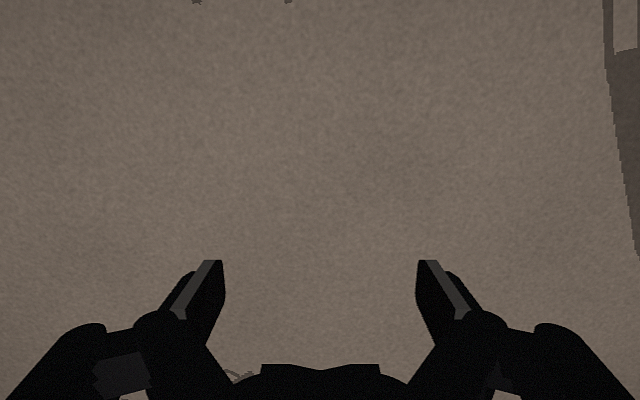

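Run:
```python
from h import *
goal((.5024,.1935,.25),17)
```

```text
goal [0.5024 0.1935 0.25  ] 17 shift [ -18.7 -222.7  427.5] rot [ 9.883e-01 -0.000e+00  1.000e-04]
```

apply_moves(newtons=30, rows=[[[-2,-16,30,0.08,0,0,0],[-4,-36,70,0.17,0,0,0],[-6,-60,115,0.28,0,0,0],[-8,-84,160,0.38,0,0,0],[-10,-108,206,0.48,0,0,0],[-12,-132,252,0.58,0,0,0],[-14,-156,298,0.68,0,0,0],[-16,-179,343,0.79,0,0,0],[-18,-200,384,0.89,0,0,0],[-18.7,-215,412,0.96,0,0,0],[-18.7,-222.7,427.5,0.988,0,0,0],[-18.7,-222.7,427.5,0.988,0,0,0],[-18.7,-222.7,427.5,0.988,0,0,0]]])

```text
time: 2.75
ee_pos: [0.5021, 0.1939, 0.2498]
tcp_rot: [-118.7, 90.0, 168.4]
wrist_force: [-0.2, -0.2, -0.3]
opening: -0.0002
```

Run:
```python
from h import *
P,Q,o=pose();print(Q.as_matrix().round(3))
p=cams.camera("wrist");save(p,"w1");np.savez("w1.npz",**{k:np.array(v) for k,v in p.items()})
print(p["eye"],p["attitude"])
for l in ["plunger_top","lens_cap"]: print(l,[(np.round(d["at"],4).tolist(),round(d["confidence"],2)) for d in cams.find_in(l,p)[:4]])
w=cloud(p).reshape(-1,3);w=w[~np.isnan(w[:,0])]
def sel(z0,z1,ymin=.05,ymax=.42):
    return w[(w[:,0]>.4)&(w[:,0]<.62)&(w[:,1]>ymin)&(w[:,1]<ymax)&(w[:,2]>z0)&(w[:,2]<z1)]
m=sel(.125,.14,.23,.31);print("pl",len(m),m.mean(0),np.median(m[:,2]),cv2.minEnclosingCircle(m[:,:2].astype(np.float32)),cv2.minAreaRect(m[:,:2].astype(np.float32)))
m=sel(.096,.106,.22,.35);print("sensor",len(m),np.median(m[:,2]),cv2.minAreaRect(m[:,:2].astype(np.float32)))
m=sel(.02,.029);print("rail",len(m),np.median(m[:,2]),cv2.minAreaRect(m[:,:2].astype(np.float32)))
```

```text
[[-0.001  0.956  0.293]
 [ 0.     0.293 -0.956]
 [-1.    -0.001 -0.   ]]
[0.47918281 0.26759402 0.39282499] [-17.71346525   0.02946739  17.02837985]
plunger_top [([0.4781, 0.2668, 0.133], 0.87)]
lens_cap [([0.4333, 0.1481, 0.0096], 0.84)]
pl 788 [0.47711358 0.26888725 0.13151841] 0.13159162917517744 ((0.4772002696990967, 0.26889392733573914), 0.011844402179121971) ((0.47712379693984985, 0.2688714265823364), (0.022845802828669548, 0.02298092283308506), 60.692073822021484)
sensor 2995 0.10218370678716976 ((0.47677648067474365, 0.2696469724178314), (0.04404501989483833, 0.05883270874619484), 17.138904571533203)
rail 4408 0.025342154898414515 ((0.4888226389884949, 0.23622246086597443), (0.05746326595544815, 0.24197278916835785), 13.714975357055664)
```

View pics/w1.png

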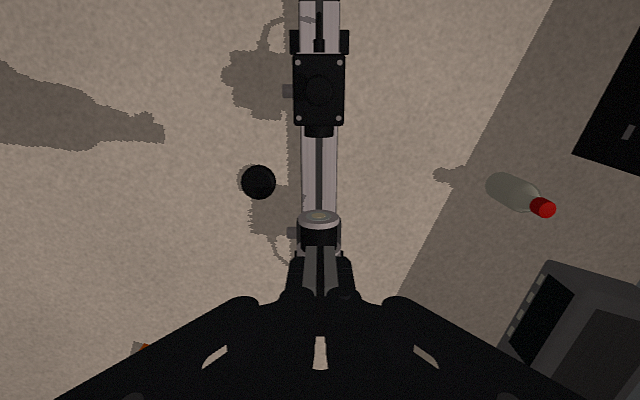

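The wrist picture shows the plunger at (318,90), the gap between the snout at (319,130) and the lens at (319,215), and the rail running vertically along column 319. I'll measure these in a gauge-aligned frame.

Run:
```python
from h import *
P,Q,o=pose()
p=dict(np.load("w1.npz"));W=cloud(p)
a=np.radians(17.0);gx=np.array([np.cos(a),np.sin(a)]);gy=np.array([-np.sin(a),np.cos(a)])
O=np.array([.477,.269])-.08*gy; print("O",O,"tcp in gauge",(P[:2]-O)@gx,(P[:2]-O)@gy)
u=(W[...,:2]-O)@gx; v=(W[...,:2]-O)@gy; z=W[...,2]
def st(n,m):
    print(n,m.sum(),"u",np.nanpercentile(u[m],[1,50,99]).round(4),"v",np.nanpercentile(v[m],[1,50,99]).round(4))
near=(abs(u)<.06)&(abs(v)<.2)
st("plunger",near&(z>.125)&(z<.14)&(v>.05))
st("sens",near&(z>.097)&(z<.106)&(v>.03))
st("snout",near&(z>.055)&(z<.097)&(v>.02)&(v<.058))
st("lens",near&(z>.055)&(z<.11)&(v<-.02)&(v>-.07))
for v0 in (-.03,-.02,-.01,0,.01,.02,.03): 
    m=near&(z>.021)&(z<.03)&(abs(v-v0)<.004); st("rail%g"%v0,m)
for r in range(40,56,4):
    pass
# yaw of rail edges in image
im=cv2.cvtColor(p["pixels"],cv2.COLOR_RGB2GRAY)
for r in (140,150,160,170,180,190,200,205): print(r,im[r,296:346].tolist()) if r in(150,200) else 0
```

```text
O [0.50038974 0.19249562] tcp in gauge 0.0018171637036999916 0.0016006093346128804
plunger 788 u [-0.0106  0.0002  0.0107] v [0.0691 0.08   0.0907]
sens 2992 u [-0.0215  0.      0.0215] v [0.0515 0.0834 0.1091]
snout 342 u [-0.013  -0.0001  0.0138] v [0.0401 0.0451 0.05  ]
lens 1337 u [-0.019  -0.0002  0.0186] v [-0.068  -0.0457 -0.0389]
rail-0.03 231 u [-0.0192  0.0006  0.0192] v [-0.034  -0.0301 -0.0264]
rail-0.02 228 u [-0.0202 -0.0011  0.019 ] v [-0.0239 -0.0197 -0.016 ]
rail-0.01 241 u [-0.02   -0.0005  0.0188] v [-0.0139 -0.01   -0.0064]
rail0 239 u [-0.0198 -0.0005  0.0187] v [-0.0034  0.0004  0.004 ]
rail0.01 258 u [-0.0196  0.      0.0197] v [0.0061 0.0098 0.014 ]
rail0.02 265 u [-0.0195 -0.0005  0.0196] v [0.0161 0.0196 0.024 ]
rail0.03 212 u [-0.0193  0.0006  0.0194] v [0.0261 0.0286 0.0339]
150 [89, 94, 91, 94, 54, 73, 118, 128, 125, 125, 123, 119, 124, 129, 127, 124, 126, 126, 134, 88, 43, 42, 42, 41, 44, 31, 94, 127, 122, 120, 125, 128, 128, 128, 125, 130, 130, 129, 127, 132, 107, 103, 132, 140, 139, 140, 139, 141, 141, 139]
200 [94, 91, 91, 91, 97, 55, 64, 83, 119, 126, 120, 119, 119, 125, 124, 124, 124, 124, 130, 84, 45, 38, 42, 42, 39, 32, 116, 133, 123, 123, 125, 124, 123, 123, 126, 126, 125, 125, 130, 107, 104, 131, 141, 136, 134, 133, 135, 132, 129, 131]
```

Run:
```python
from h import *
P,Q,o=pose()
p=dict(np.load("w1.npz"));W=cloud(p)
L=Q.inv().apply((W-P).reshape(-1,3)).reshape(W.shape)
m=(L[...,0]>-.03)&(L[...,0]<.01)&(abs(L[...,1])<.05)&(abs(L[...,2])<.05)
print(m.sum(),np.nanpercentile(L[m],[1,50,99],axis=0).round(4))
r,c=np.nonzero(m);print(r.min(),r.max(),c.min(),c.max())
for lo in (-.03,-.02,-.01,-.005,0,.005):
    k=m&(abs(L[...,0]-lo)<.0025)
    if k.sum(): print(lo,k.sum(),np.nanpercentile(L[k],[2,98],axis=0).round(4).tolist())
for z in (.20,.10,):goal((.4775,.2693,z),17)
```

```text
1797 [[-0.0298 -0.0136 -0.0099]
 [-0.0195 -0.0005 -0.0087]
 [-0.0045  0.013  -0.0045]]
246 286 285 354
-0.03 227 [[-0.0299, -0.0133, -0.0097], [-0.0275, 0.0128, -0.0048]]
-0.02 381 [[-0.0224, -0.0134, -0.0098], [-0.0176, 0.0128, -0.0046]]
-0.01 298 [[-0.0123, -0.0128, -0.0098], [-0.0076, 0.012, -0.0046]]
-0.005 119 [[-0.0074, -0.0089, -0.0097], [-0.003, 0.0098, -0.0049]]
goal [0.4775 0.2693 0.2   ] 17 shift [ 50.2  -1.1 -78.5] rot [ 0.0026 -0.0002 -0.0002]
goal [0.4775 0.2693 0.1   ] 17 shift [150.2  -1.1 -78.5] rot [ 0.0026 -0.0002 -0.0002]
```

apply_moves(rows=[[[20,-1,-40,0,0,0,0],[50,-1,-79,0,0,0,0],[80,-1,-79,0,0,0,0],[100,-1,-79,0,0,0,0],[112,-1,-79,0,0,0,0],[118,-1,-79,0,0,0,0],[122,-1,-79,0,0,0,0],[125,-1,-79,0,0,0,0],[125,-1,-79,0,0,0,0]]])

```text
time: 3.8
ee_pos: [0.4776, 0.27, 0.1261]
tcp_rot: [128.0, 89.9, 55.2]
wrist_force: [-3.2, 1.5, 4.6]
opening: 0.0
```

apply_moves(rows=[[[2,0,0,0,0,0,0],[4,0,0,0,0,0,0],[5,0,0,0,0,0,0],[5,0,0,0,0,0,0]]])

```text
time: 4.2
ee_pos: [0.4779, 0.2701, 0.1219]
tcp_rot: [118.7, 89.8, 45.8]
wrist_force: [-3.5, 0.3, 6.5]
opening: -0.0002
```

apply_moves(rows=[[[1,0,0,0,0,0,0],[2,0,0,0,0,0,0],[2,0,0,0,0,0,0]]])

```text
time: 4.5
ee_pos: [0.4781, 0.2701, 0.1215]
tcp_rot: [114.3, 89.8, 41.4]
wrist_force: [-5.9, -1.7, 11.5]
opening: -0.0002
```

apply_moves(rows=[[[2,0,0,0,0,0,0],[2.5,0,0,0,0,0,0],[2.5,0,0,0,0,0,0],[2.5,0,0,0,0,0,0],[2.5,0,0,0,0,0,0],[2.5,0,0,0,0,0,0],[2.5,0,0,0,0,0,0],[2.5,0,0,0,0,0,0],[2.5,0,0,0,0,0,0],[2.5,0,0,0,0,0,0],[2.5,0,0,0,0,0,0],[2.5,0,0,0,0,0,0],[2.5,0,0,0,0,0,0],[2.5,0,0,0,0,0,0],[2.5,0,0,0,0,0,0],[2.5,0,0,0,0,0,0]]])

```text
time: 6.1
ee_pos: [0.4782, 0.2701, 0.1214]
tcp_rot: [112.7, 89.6, 39.8]
wrist_force: [-8.7, -2.6, 18.2]
opening: -0.0002
```

apply_moves(rows=[[[-3,0,0,0,0,0,0],[-8,0,0,0,0,0,0],[-14,0,0,0,0,0,0],[-24,0,0,0,0,0,0],[-45,0,0,0,0,0,0],[-75,0,20,0,0,0,0.3],[-105,0,50,0,0,0,0.6],[-105,0,50,0,0,0,0.6]]])

```text
time: 6.9
ee_pos: [0.4943, 0.2202, 0.2311]
tcp_rot: [100.5, 89.3, 27.5]
wrist_force: [-0.2, 0.5, 0.3]
opening: 0.0429
```

Run:
```python
from h import *
P,Q,o=pose();print(P,o["wrist_force"],o["opening"])
p=cams.camera("wrist");save(p,"w2")
W=cloud(p).reshape(-1,3);m=W[(abs(W[:,0]-.477)<.014)&(abs(W[:,1]-.269)<.014)&(W[:,2]>.11)&(W[:,2]<.15)]
print(len(m),np.median(m,axis=0))
# cell approach hover: rack frame
goal((.5555,-.112,.20),4.1)
```

```text
[0.49429299 0.22017234 0.23106433] [-0.16098533  0.48118911  0.3191949 ] 0.042908458563237495
826 [0.47701035 0.26921569 0.1315192 ]
goal [ 0.5555 -0.112   0.2   ] 4.1 shift [ 27.6 -38.5 336.7] rot [ 0.225  -0.0037 -0.0093]
```

apply_moves(rows=[[[5,-6,40,0.03,0,0,0.6],[10,-12,85,0.07,0,-0.003,0.6],[15,-18,130,0.1,0,-0.005,0.6],[20,-24,175,0.14,-0.002,-0.007,0.6],[25,-30,220,0.17,-0.003,-0.009,0.6],[31,-36,265,0.2,-0.004,-0.009,0.6],[31,-38,310,0.22,-0.004,-0.009,0.6],[31,-39,345,0.225,-0.004,-0.009,0.6],[31,-39,360,0.225,-0.004,-0.009,0.6],[31,-39,364,0.225,-0.004,-0.009,0.6],[31,-39,364,0.225,-0.004,-0.009,0.6]]])

```text
time: 8.05
ee_pos: [0.563, -0.1376, 0.1959]
tcp_rot: [-112.1, 90.0, 162.0]
wrist_force: [-1.1, 0.3, 0.8]
opening: 0.0512
```

Run:
```python
from h import *
P,Q,o=pose();print(P,o["opening"],Q.as_matrix().round(4).tolist())
p=cams.camera("wrist");save(p,"w3");np.savez("w3.npz",**{k:np.array(v) for k,v in p.items()})
for l in ["cell_center","cell_frosted","cell_clear","cell_20","cell_10","rack"]: print(l,[(np.round(d["at"],4).tolist(),round(d["confidence"],2)) for d in cams.find_in(l,p)[:4]])
W=cloud(p).reshape(-1,3)
def sel(z0,z1): return W[(W[:,0]>.49)&(W[:,0]<.61)&(W[:,1]>-.30)&(W[:,1]<-.03)&(W[:,2]>z0)&(W[:,2]<z1)]
r=sel(.016,.025);print("rack",len(r),np.median(r[:,2]),cv2.minAreaRect(r[:,:2].astype(np.float32)))
c=sel(.046,.058)
for a,b in((-.09,-.14),(-.14,-.2),(-.2,-.26)):
    k=c[(c[:,1]<a)&(c[:,1]>b)]
    if len(k)>3: print("cell",len(k),k.mean(0),cv2.minAreaRect(k[:,:2].astype(np.float32)),np.percentile(k[:,1],[1,99]))
```

```text
[ 0.56296123 -0.13763252  0.19592223] 0.05121184529779019 [[-0.0007, 0.9974, 0.0716], [0.0002, 0.0716, -0.9974], [-1.0, -0.0007, -0.0003]]
cell_center [([0.552, -0.1149, 0.0421], 0.86)]
cell_frosted [([0.5462, -0.1165, 0.048], 0.86)]
cell_clear [([0.555, -0.1295, 0.0403], 0.59)]
cell_20 [([0.5558, -0.2315, 0.0377], 0.75)]
cell_10 [([0.5558, -0.2315, 0.0377], 0.75)]
rack [([0.3517, -0.2182, 0.0201], 0.76), ([0.5541, -0.1626, 0.0202], 0.72)]
rack 6088 0.020148798050824313 ((0.5532035827636719, -0.17802518606185913), (0.042035236954689026, 0.20096096396446228), 4.096623420715332)
cell 284 [ 0.54872281 -0.11508044  0.05149867] ((0.5488832592964172, -0.11507147550582886), (0.0124721210449934, 0.032288532704114914), 3.590036630630493) [-0.13132206 -0.09885547]
cell 196 [ 0.55368293 -0.1768682   0.05095733] ((0.5538931488990784, -0.17706558108329773), (0.0122349439188838, 0.023359254002571106), 3.544078826904297) [-0.18835149 -0.16534172]
cell 139 [ 0.55756336 -0.23837259  0.05080893] ((0.5576044321060181, -0.239013671875), (0.011074055917561054, 0.013321219012141228), 3.8856489658355713) [-0.24541298 -0.23244855]
```

View pics/w3.png

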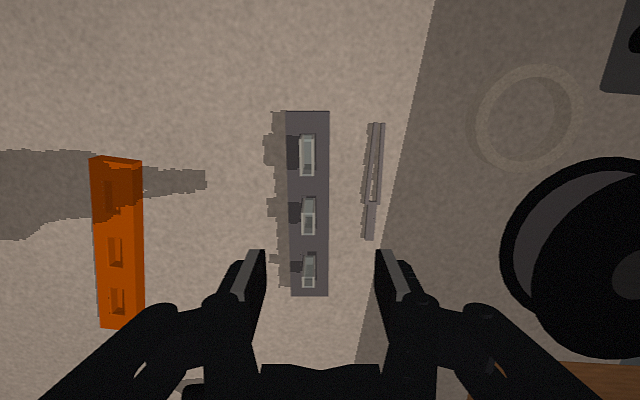

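Wrist picture: the longest cell is the top one, at (307,156) in the grey rack. It measures 12.5 x 32.3 mm, so it is the right cell.

Run:
```python
from h import *
for z in (.075,.025): goal((.549,-.1147,z),4.0)
```

```text
goal [ 0.549  -0.1147  0.075 ] 4.0 shift [121.7 -12.5 -23.8] rot [ 0.0028  0.0005 -0.0008]
goal [ 0.549  -0.1147  0.025 ] 4.0 shift [171.7 -12.5 -23.8] rot [ 0.0028  0.0005 -0.0008]
```

apply_moves(rows=[[[25,-6,-12,0.003,0,0,0.6],[60,-12.5,-24,0.003,0,0,0.6],[90,-12.5,-24,0.003,0,0,0.6],[110,-12.5,-24,0.003,0,0,0.6],[114,-12.5,-24,0.003,0,0,0.6],[114,-12.5,-24,0.003,0,0,0.6],[114,-12.5,-24,0.003,0,0,0.6]]])

```text
time: 9.1
ee_pos: [0.5496, -0.1146, 0.0842]
tcp_rot: [70.2, 89.8, -15.8]
wrist_force: [1.0, 0.8, 0.2]
opening: 0.0508
```

Run:
```python
from h import *
p=cams.camera("wrist");save(p,"w4",(160,150,480,400),2.5)
P,Q,o=pose()
W=cloud(p).reshape(-1,3);L=Q.inv().apply(W-P);
m=(L[:,2]>-.03)&(L[:,2]<.03)&(abs(L[:,1])<.012)&(W[:,2]>.045)&(W[:,2]<.058);print(m.sum(),np.nanmean(L[m],0),cv2.minAreaRect(L[m][:,1:].astype(np.float32)))
goal((.549,-.1147,.025),4.0)
```

```text
651 [ 3.30632595e-02 -9.40875127e-04 -7.41048473e-05] ((-0.001054859720170498, 0.0007808133959770203), (0.0331059955060482, 0.012310205958783627), 89.8209457397461)
goal [ 0.549  -0.1147  0.025 ] 4.0 shift [59.3 -0.9 -0. ] rot [-0.0001  0.001  -0.0029]
```

View pics/w4.png

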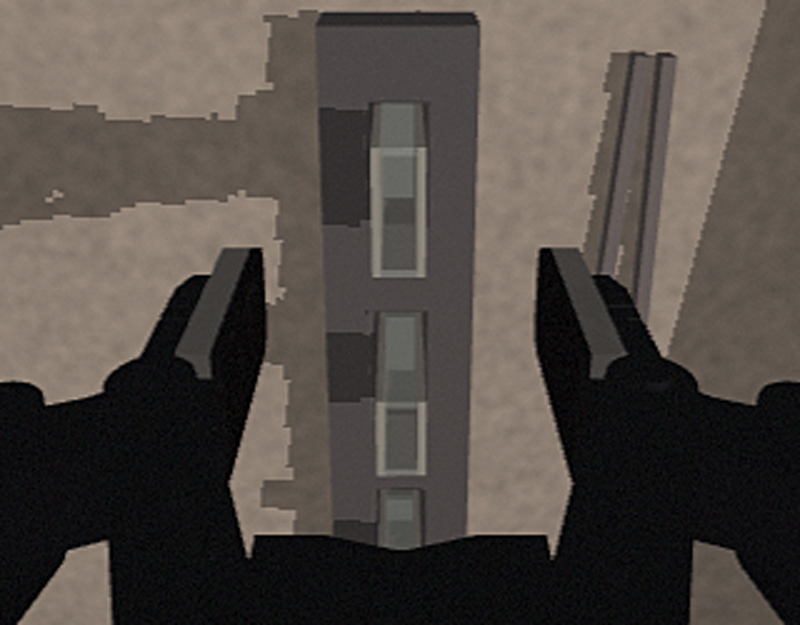

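The cell, whose top is at roughly (400,210) in the crop, sits centred and parallel between the jaws. I'll descend.

apply_moves(newtons=25, rows=[[[20,-1,0,0,0.001,-0.003,0.6],[38,-1,0,0,0.001,-0.003,0.6],[50,-1,0,0,0.001,-0.003,0.6],[56,-1,0,0,0.001,-0.003,0.6],[59,-1,0,0,0.001,-0.003,0.6],[59,-1,0,0,0.001,-0.003,0.6],[59,-1,0,0,0.001,-0.003,0.6]]])

```text
time: 9.85
ee_pos: [0.5493, -0.1148, 0.0261]
tcp_rot: [72.3, 89.9, -13.7]
wrist_force: [0.7, -0.3, 0.6]
opening: 0.0508
```

apply_moves(newtons=25, rows=[[[1,0,0,0,0,0,0.5],[1,0,0,0,0,0,0.4],[1,0,0,0,0,0,0.3],[1,0,0,0,0,0,0.24],[1,0,0,0,0,0,0.2],[1,0,0,0,0,0,0.16],[1,0,0,0,0,0,0.12],[1,0,0,0,0,0,0.08],[1,0,0,0,0,0,0],[1,0,0,0,0,0,0],[1,0,0,0,0,0,0],[1,0,0,0,0,0,0]]])

```text
time: 11.05
ee_pos: [0.5494, -0.1148, 0.0252]
tcp_rot: [72.6, 89.9, -13.4]
wrist_force: [0.6, 0.3, 0.7]
opening: 0.0118
```

apply_moves(rows=[[[-2,0,0,0,0,0,0],[-6,0,0,0,0,0,0],[-12,0,0,0,0,0,0],[-20,0,0,0,0,0,0],[-35,0,0,0,0,0,0],[-60,0,0,0,0,0,0],[-95,0,0,0,0,0,0],[-130,0,0,0,0,0,0],[-155,0,0,0,0,0,0],[-165,0,0,0,0,0,0],[-165,0,0,0,0,0,0],[-165,0,0,0,0,0,0]]])

```text
time: 12.25
ee_pos: [0.549, -0.1148, 0.1891]
tcp_rot: [-111.3, 90.0, 162.7]
wrist_force: [-0.1, 0.3, -0.4]
opening: 0.0121
```

Run:
```python
from h import *
P,Q,o=pose();print(P,o["opening"],Q.as_matrix().round(4).tolist(),o["wrist_force"])
p=cams.camera("wrist");save(p,"w5",(200,200,440,400),3.3);np.savez("w5.npz",**{k:np.array(v) for k,v in p.items()})
p=cams.camera("scene");q=proj(p,P)[0].astype(int);print(q);save(p,"s5",(q[0]-50,q[1]-50,q[0]+50,q[1]+40),7);np.savez("s5.npz",**{k:np.array(v) for k,v in p.items()})
for z in (.19,.0745): goal((.5006,.1932,z),17.0)
```

```text
[ 0.54895312 -0.11475039  0.18914816] 0.012144916980656204 [[-0.0001, 0.9976, 0.0696], [0.0, 0.0696, -0.9976], [-1.0, -0.0001, -0.0001]] [-0.14732368  0.32333445 -0.38688063]
[295 144]
goal [0.5006 0.1932 0.19  ] 17.0 shift [  -1.4  -26.5 -310.5] rot [-0.227  -0.0006  0.0014]
goal [0.5006 0.1932 0.0745] 17.0 shift [ 114.1  -26.3 -310.4] rot [-0.227  -0.0006  0.0014]
```

View pics/w5.png

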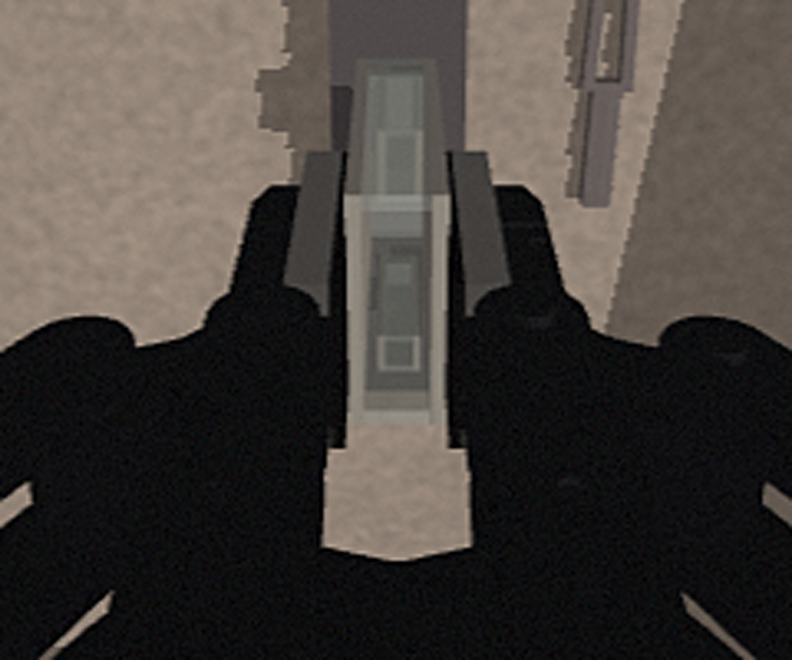

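View pics/s5.png

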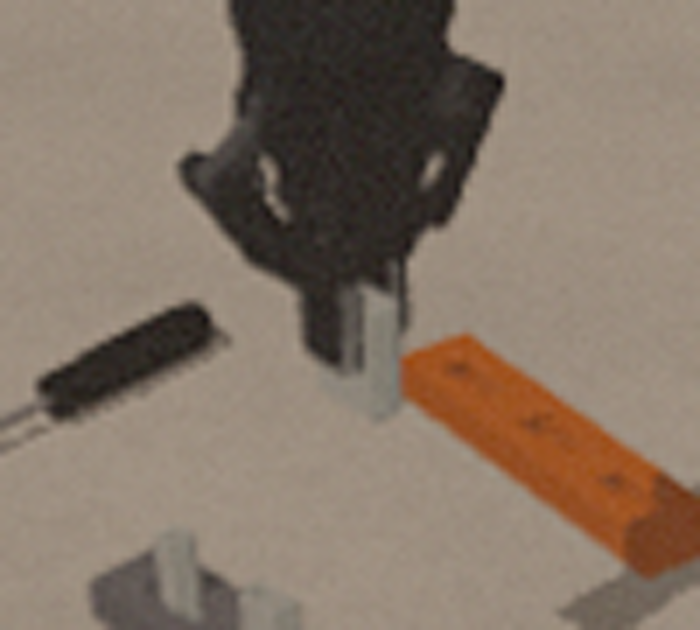

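Run:
```python
from h import *
P,Q,o=pose()
for nm in ("w5","s5"):
    p=dict(np.load(nm+".npz"));W=cloud(p);L=Q.inv().apply((W-P).reshape(-1,3)).reshape(W.shape)
    a=(abs(L[...,1])<.0075)&(abs(L[...,2])<.026)&(L[...,0]>-.045)&(L[...,0]<.035)
    print(nm,a.sum(),np.nanpercentile(L[a],[1,5,50,95,99],axis=0).round(4).tolist())
    if nm=="w5":
        t=a&(L[...,0]<-.014)&(L[...,0]>-.024);print("top",t.sum(),np.median(L[t],0),cv2.minAreaRect(L[t][:,1:].astype(np.float32)))
        A=np.c_[L[t][:,2],np.ones(t.sum())];print("pitch slope",np.linalg.lstsq(A,L[t][:,0],rcond=None)[0])
        e=a&(L[...,0]>-.010)&(L[...,0]<.025)&(L[...,2]<-.012);print("end",e.sum(),np.polyfit(L[e][:,0],L[e][:,2],1))
        # rows: print a profile along the center column
        for r in range(215,335,6):
            print(r,[L[r,c].round(4).tolist() for c in (308,320,332)])
```

```text
w5 3983 [[-0.0388, -0.0073, -0.0159], [-0.0381, -0.0066, -0.0156], [-0.0213, -0.0002, -0.0018], [0.0138, 0.0066, 0.0156], [0.0158, 0.0073, 0.0166]]
top 705 [-0.01882673  0.00021106 -0.00983895] ((-0.00020339665934443474, -2.995319664478302e-05), (0.014972309581935406, 0.03215763345360756), 1.2318432331085205)
pitch slope [ 0.00930618 -0.01889633]
end 572 [-0.00034996 -0.0153775 ]
215 [[0.1667, -0.0115, 0.0395], [0.1686, 0.0005, 0.0403], [0.1684, 0.0126, 0.0402]]
221 [[0.0117, -0.0058, -0.0155], [0.011, 0.0003, -0.0158], [0.1691, 0.0127, 0.0469]]
227 [[0.0043, -0.0055, -0.0154], [0.0041, 0.0003, -0.0154], [0.004, 0.006, -0.0155]]
233 [[-0.0045, -0.0052, -0.0161], [-0.0028, 0.0003, -0.0153], [-0.003, 0.0058, -0.0154]]
239 [[-0.0091, -0.0051, -0.0152], [-0.0092, 0.0002, -0.0152], [-0.0089, 0.0056, -0.0151]]
245 [[-0.0157, -0.0049, -0.0155], [-0.0158, 0.0002, -0.0155], [-0.0157, 0.0053, -0.0155]]
251 [[-0.0206, -0.0047, -0.0151], [-0.0204, 0.0002, -0.015], [-0.0207, 0.0052, -0.0152]]
257 [[-0.0266, -0.0045, -0.0155], [-0.0269, 0.0002, -0.0157], [-0.0273, 0.0049, -0.0159]]
263 [[-0.0285, 
[... 466 characters left out ...]
0.0002, 0.0147], [-0.0276, 0.0051, 0.0002]]
299 [[-0.0279, -0.0047, 0.0028], [-0.0102, 0.0002, 0.015], [-0.0281, 0.0051, 0.0027]]
305 [[-0.027, -0.0047, 0.0063], [-0.0138, 0.0002, 0.0158], [-0.0275, 0.0051, 0.006]]
311 [[-0.0277, -0.0047, 0.0087], [-0.019, 0.0002, 0.0151], [-0.0288, 0.0051, 0.0079]]
317 [[-0.0277, -0.0048, 0.0116], [-0.0219, 0.0002, 0.0161], [-0.0274, 0.0052, 0.0119]]
323 [[-0.027, -0.0048, 0.0151], [-0.0259, 0.0002, 0.016], [-0.0271, 0.0053, 0.0151]]
329 [[0.1889, -0.0141, 0.1949], [0.1883, 0.0004, 0.1944], [0.1878, 0.0149, 0.194]]
s5 138 [[-0.0423, -0.0069, -0.0171], [-0.0383, -0.0062, -0.0165], [-0.0135, 0.0008, -0.0124], [0.014, 0.0073, 0.0046], [0.0175, 0.0075, 0.0143]]
```

apply_moves(rows=[[[0,-2,-20,-0.01,0,0,0],[0,-4,-50,-0.03,0,0,0],[0,-7,-85,-0.06,0,0,0],[0,-10,-120,-0.09,0,0,0],[0,-13,-155,-0.11,0,0,0],[-1,-16,-190,-0.14,0,0,0],[-1,-19,-225,-0.17,0,0,0],[-1,-22,-258,-0.2,0,0.001,0],[-1,-24,-285,-0.215,0,0.001,0],[-1,-26,-302,-0.225,-0.001,0.001,0],[-1,-26.5,-310,-0.227,-0.001,0.001,0],[-1,-26.5,-310,-0.227,-0.001,0.001,0],[-1,-26.5,-310,-0.227,-0.001,0.001,0]]])

```text
time: 13.65
ee_pos: [0.5006, 0.1921, 0.1892]
tcp_rot: [-59.4, 89.9, -132.4]
wrist_force: [0.8, -0.4, -0.3]
opening: 0.0126
```

```bash
cat > chk.py <<'E'
from h import *
import sys
n=sys.argv[1]
P,Q,o=pose();print(P,o["opening"],Q.as_matrix().round(4).tolist(),o["wrist_force"].round(1))
p=cams.camera("wrist");save(p,n,(160,0,480,400),1.5);W=cloud(p)
L=Q.inv().apply((W-P).reshape(-1,3)).reshape(W.shape)
a=np.radians(17.0);gx=np.array([np.cos(a),np.sin(a)]);gy=np.array([-np.sin(a),np.cos(a)])
O=np.array([.477,.269])-.08*gy
def fr(W): return (W[...,:2]-O)@gx,(W[...,:2]-O)@gy,W[...,2]
u,v,z=fr(W);print("tcp uvz",[x.round(4) for x in fr(P)])
def st(nm,m):
    if m.sum()>5: print(nm,m.sum(),"u",np.nanpercentile(u[m],[1,50,99]).round(4),"v",np.nanpercentile(v[m],[1,50,99]).round(4),"z",np.nanpercentile(z[m],[1,50,99]).round(4))
cell=(abs(L[...,1])<.0062)&(abs(L[...,2])<.022)&(L[...,0]>-.032)&(L[...,0]<.022)
st("cell",cell)
rim=cell&(L[...,0]<-.024);st("rim",rim)
near=(abs(u)<.06)&(abs(v)<.2)&~cell
pl=near&(z>.125)&(z<.14)&(v>.06)&(v<.1);st("plunger",pl)
if pl.sum()>20:
    (cu,cv_),r=cv2.minEnclosingCircle(np.stack([u[pl],v[pl]],-1).astype(np.float32));print("pl circle",cu,cv_,r)
s=near&(z>.097)&(z<.106)&(v>.05)&(v<.12);st("sens",s)
if s.sum()>20: print(cv2.minAreaRect(np.stack([u[s],v[s]],-1).astype(np.float32)))
st("snout",near&(z>.055)&(z<.097)&(v>.03)&(v<.058))
lens=near&(z>.055)&(z<.115)&(v<-.03)&(v>-.07)&(np.abs(L[...,0]+.03)>0);st("lens",lens)
for v0 in (.02,.03,.12,.13): st("rail%g"%v0,near&(z>.021)&(z<.03)&(abs(v-v0)<.005))
E
python3 chk.py w6
```

```text
[0.50058278 0.19211124 0.18919744] 0.012582836397651852 [[-0.0009, 0.9564, 0.2919], [-0.001, 0.2919, -0.9564], [-1.0, -0.0012, 0.0007]] [ 0.8 -0.4 -0.3]
tcp uvz [np.float64(0.0001), np.float64(-0.0004), np.float64(0.1892)]
cell 3172 u [-0.006  -0.0002  0.0057] v [-0.0172 -0.0004  0.0156] z [0.1726 0.2049 0.2178]
rim 1052 u [-0.0061  0.001   0.0059] v [-0.0176  0.001   0.0155] z [0.2133 0.2161 0.2203]
plunger 1344 u [-0.0107  0.0001  0.0108] v [0.0688 0.0799 0.0907] z [0.1289 0.1316 0.1333]
pl circle -2.203510666731745e-05 0.07951518148183823 0.011926952749490738
sens 4786 u [-0.0214 -0.0002  0.0216] v [0.0509 0.0841 0.1095] z [0.0983 0.1022 0.104 ]
((0.00010063126683235168, 0.08022339642047882), (0.05919083580374718, 0.044017624109983444), 89.79986572265625)
snout 483 u [-0.0129 -0.0003  0.0132] v [0.04   0.0447 0.0495] z [0.0832 0.0925 0.095 ]
lens 228 u [-0.0212  0.0115  0.0205] v [-0.0431 -0.0402 -0.0395] z [0.0654 0.0801 0.09  ]
rail0.02 446 u [-0.02   -0.0003  0.0194] v [0.0154 0.0202 0.025 ] z [0.0233 0.0254 0.0273]
rail0.03 258 u [-0.0199 -0.0012  0.0192] v [0.025  0.0278 0.0344] z [0.0232 0.0254 0.027 ]
rail0.12 202 u [-0.0196 -0.0061  0.02  ] v [0.1205 0.1227 0.1246] z [0.0235 0.0254 0.0272]
rail0.13 477 u [-0.0195 -0.0035  0.0199] v [0.1251 0.1303 0.135 ] z [0.0234 0.0254 0.0272]
```

View pics/w6.png

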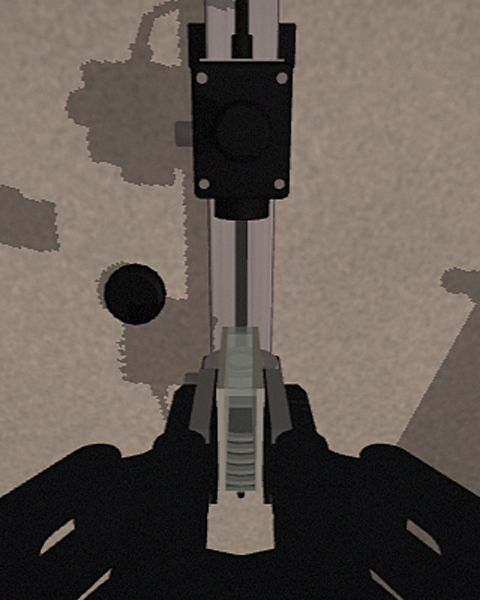

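apply_moves(rows=[[[10,0,-0.8,0,0,0.001,0],[30,0,-0.8,0,0,0.001,0],[50,0,-0.8,0,0,0.001,0],[70,0,-0.8,0,0,0.001,0],[85,0,-0.8,0,0,0.001,0],[97,0,-0.8,0,0,0.001,0],[105,0,-0.8,0,0,0.001,0],[111,0,-0.8,0,0,0.001,0],[114,0,-0.8,0,0,0.001,0],[114,0,-0.8,0,0,0.001,0],[114,0,-0.8,0,0,0.001,0]]])

```text
time: 14.8
ee_pos: [0.5006, 0.1927, 0.0759]
tcp_rot: [53.4, 89.9, -19.7]
wrist_force: [0.6, 0.2, 0.6]
opening: 0.0122
```

```bash
python3 chk.py w7
python3 - <<'E'
from h import *
P,Q,o=pose()
for n in("scene","top"):
    p=cams.camera(n);np.savez(n+"7.npz",**{k:np.array(v) for k,v in p.items()})
    q=proj(p,P)[0].astype(int);print(q);save(p,n+"7",(q[0]-60,q[1]-40,q[0]+60,q[1]+40),6)
E
```

```text
[0.50063846 0.19271435 0.07587059] 0.01218973478477682 [[0.001, 0.9566, 0.2915], [-0.0003, 0.2915, -0.9566], [-1.0, 0.0008, 0.0006]] [0.6 0.2 0.6]
tcp uvz [np.float64(0.0003), np.float64(0.0001), np.float64(0.0759)]
cell 3172 u [-0.0058  0.      0.0059] v [-0.0164 -0.      0.0162] z [0.0592 0.0917 0.1043]
rim 1062 u [-0.0059  0.0012  0.006 ] v [-0.0171  0.002   0.0161] z [0.1    0.1028 0.1071]
plunger 6923 u [-0.0105  0.0003  0.0109] v [0.0688 0.08   0.0903] z [0.1291 0.1317 0.1333]
pl circle 0.00016993575263768435 0.07955233007669449 0.012023143470287323
sens 14843 u [-0.0213  0.0001  0.0216] v [0.0514 0.0818 0.1046] z [0.0997 0.1023 0.104 ]
((0.00011905282735824585, 0.07776522636413574), (0.05490557476878166, 0.04429301247000694), 89.89752197265625)
snout 1380 u [-0.0132  0.0001  0.0134] v [0.0399 0.0443 0.049 ] z [0.0825 0.0925 0.095 ]
lens 1613 u [-0.0105 -0.0005  0.0099] v [-0.0415 -0.04   -0.0387] z [0.0757 0.0897 0.1004]
rail0.02 557 u [-0.0195  0.0001  0.0198] v [0.0151 0.0177 0.023 ] z [0.0236 0.0253 0.0271]
rail0.03 13 u [-0.02   -0.0199 -0.0198] v [0.0256 0.029  0.0329] z [0.0226 0.0238 0.0245]
[395 233]
[261 216]
```

View pics/w7.png

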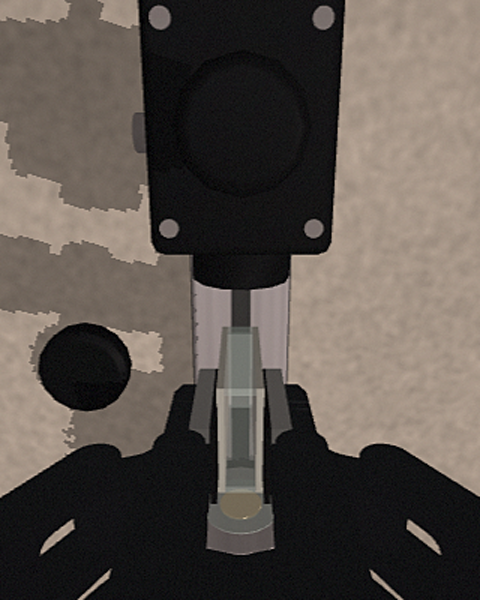

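View pics/scene7.png

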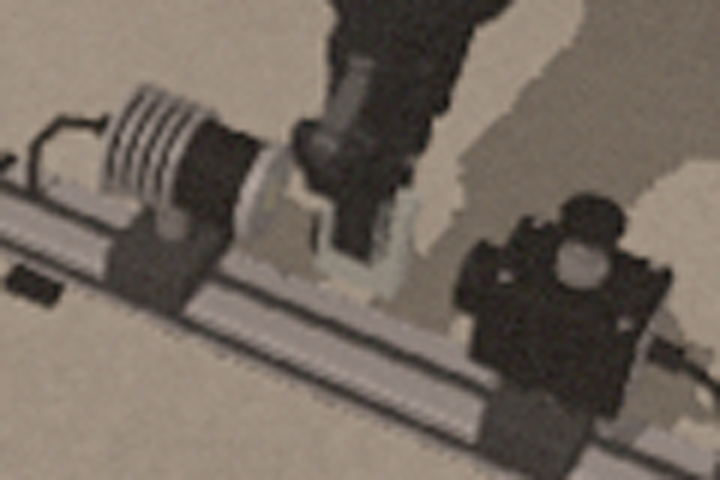

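Run:
```python
from h import *
o=get_obs();print(o["ee_pos"],o["qd"].round(2),o["opening"],o["wrist_force"].round(2))
print(bot.job_done())
```

```text
[0.5006236  0.19271375 0.07582022] [-0.11  0.07  0.05 -0.08 -0.06 -0.01] 0.012233394545554957 [ 0.2   0.05 -0.01]
the job is handed in; nothing more can be done
None
```

The gauge was zeroed, and the longest cell was held upright in the middle of the gap when I handed the job in, after about 15 s on the clock.

- **Zeroing:** I pressed the plunger with closed fingers and nothing in the light path. It stopped solidly at z 0.1214 m with about 18 N, was held down for more than 1.6 s, and came back up. Its top measured 0.1315 m afterwards.
- **Cell:** The longest one (measured 12.5 x 32.3 mm) stood in the well at the +y end of the grey rack. I gripped it by its frosted sides with 25 N and lifted it straight out. The wrist camera showed no slip and no visible tilt.
- **Last check:** In the wrist camera's view of the gauge, the cell was centred on the beam to within about 0.5 mm sideways. Its ends were at -16.4 and +16.2 mm along the beam, and its centre was about 80.3 mm above the bench. The jaws lined up with the 17° gauge axis to within 0.1°. The plunger was up, and the wrist force was near zero, so nothing was touching the gauge.
- **Disagreement:** The top and scene cameras put the gauge about 1–2 mm away from where the wrist camera did, within their stated calibration. I went by the wrist camera because it saw the cell and the gauge together.

I took no final measurements of the bystander objects. Nothing in the moves or pictures suggested any of them had been touched.

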